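Load a paper-tape roll and push the axle through

TASK

Load the blue paper-tape roll in the wooden dispenser: take it from the rack and stand it in the cradle between the two cheeks, let go of it, then push the red-headed axle pin through one cheek hole, the roll's core and the other cheek hole until its head is fully home against the cheek. Leave the yellow and green rolls in their places and do not disturb the stamp, the cassette box or the tin.

Things in the scene. Friction and masses are not known exactly. Their poses are not given: they have to be found in the camera images.
- dispenser: Fixed dark-wood base 110 (x) x 104 (y) x 12 mm, origin at the centre of its underside on the table, z up. Two light-wood cheeks, 46 mm wide in x, 10 mm thick, stand at y = 33 to 43 mm and -43 to -33 mm, tops 66 mm above the table. Between them is the roll cradle. On its -x edge a cutter bar with a steel strip, top about 40 mm.
- axle (a point): Point on the line of the two cheek holes, midway between the cheeks, 50 mm above the table: where a loaded roll's centre lies. Each cheek has a round 14 mm through hole on this line, which runs along the dispenser's y axis; the holes' outer mouths are 43 mm from this point.
- cradle (a point): Cradle floor, centre of the dispenser base's top, 12 mm above the table. Two ribs along y at x = +-20 mm carry a roll with its centre at axle; two 4 mm thick guides beside it leave a 25 mm slot (inner faces y = +-12.5 mm), tops 36 mm above the table.
- roll_rack: Fixed wooden rack 84 (x) x 216 (y) x 8 mm, origin at the centre of its underside. Three cradles like the dispenser's at y = -75, 0 and 75 mm hold one roll each on edge, roll centres 40 mm above the table; side guides reach 26 mm above the table. z up.
- blue_roll: Blue tape roll, outside diameter 60 mm, core hole 25 mm, 20 mm wide, 60 g, solid, starting on edge in any of the three places of the rack. Origin at the centre of its core; its y axis is the core's axis. It can be pinched by its two flat faces from above, near its top.
- yellow_roll: Yellow roll of the same size, in the rack, to be left there. Origin at the centre of its core.
- green_roll: Green roll of the same size, in the rack, to be left there. Origin at the centre of its core.
- axle_pin: Loose pin, 60 g: steel shaft 10 mm in diameter, 94 mm long, the last 9 mm tapering to a 4 mm tip; red cylindrical head 20 mm in diameter, 30 mm long. Origin on its axis at the shoulder where head meets shaft; +y runs along the shaft to the tip, the head spans y = -30 to 0 mm. It starts level, its axis 40 mm above the table, in the channel of the pin rest, the head overhanging.
- pin_grip (a point): Centre of the pin's red head, where it can be pinched from above, 15 mm from the shoulder.
- pin_seat (a point): Point on the pin's axis 43 mm from the shoulder towards the tip; it coincides with axle when the pin is fully home, from either side.
- pin_tip (a point): The pin's tip, 94 mm from the shoulder; about 8 mm of it stands out beyond the far cheek when the pin is home.
- pin_rest: Fixed wooden rest, foot 50 (x) x 100 (y) x 8 mm, with a 24 mm wide, 72 mm long block whose channel, open at the top and ends, holds the pin's shaft along the rest's y axis; top 41 mm above the table. Origin at the centre of its underside.
- stamp: Loose wooden stamp 50 x 30 mm, 54 mm high, not to be disturbed. Origin at the centre of its underside.
- cassette: Loose white cassette box lying flat, 69 x 109 x 17 mm, not to be disturbed. Origin at the centre of its underside.
- tin: Loose round tin 60 mm in diameter and 45 mm high, not to be disturbed. Origin at the centre of its underside.
There are look-alikes about, which are no part of the job. Leave any turquoise look-alike of the dispenser alone. Several things have the shape of the axle_pin; the one meant has the colours described above.

How it is judged (in metres and radians):
On the way:
1. the blue roll stands in the dispenser's cradle, let go, with the pin still out (distance between blue_roll and axle below 0.009 m and angle between the y axis of blue_roll and the y axis of dispenser, either way round below 0.15 rad and contact force between the fingers and blue_roll below 0.1 N and distance between pin_seat and axle above 0.08 m), for 0.2 s.
At the end, for the whole second after the job is handed in: The axle pin lies through both cheek holes and the blue roll's core, its seat point within 6 mm of the axle point and its axis within 0.08 rad of the holes' line; the blue roll stands in the cradle, its centre within 9 mm of the axle point and its axis within 0.15 rad; both at rest (distance between pin_seat and axle below 0.006 m and angle between the y axis of axle_pin and the y axis of dispenser, either way round below 0.08 rad and distance between blue_roll and axle below 0.009 m and angle between the y axis of blue_roll and the y axis of dispenser, either way round below 0.15 rad and linear speed of each of axle_pin, blue_roll below 0.02 m/s); the robot touches nothing.
It fails at once if the yellow roll is moved by more than 25 mm (distance of yellow_roll from where it was at the start of the episode above 0.025 m).
It fails at once if the green roll is moved by more than 25 mm (distance of green_roll from where it was at the start of the episode above 0.025 m).
It fails at once if the stamp is moved by more than 25 mm (distance of stamp from where it was at the start of the episode above 0.025 m).
It fails at once if the cassette box is moved by more than 25 mm (distance of cassette from where it was at the start of the episode above 0.025 m).
It fails at once if the tin is moved by more than 25 mm (distance of tin from where it was at the start of the episode above 0.025 m).
It also fails if it takes over 64 s, if anything falls off the work surface, if the arm or the gripper's body presses on something with over 40 N, if the wrist force passes 120 N, or if a joint passes its speed limit or range.

ROBOT

A 6-joint arm with a two-finger parallel gripper is mounted at the origin on the work surface. World frame = base frame: x ahead of the robot, y to its left, z up, the work surface at z = 0. Lengths are in m, angles in degrees, forces in N, time in s.
With the tool pointing down it reaches from about 0.3 to 0.85 m from the base axis. Payload 5.4 kg.
Tool frame: the origin (TCP) lies at the centre of the arm's flange, where the gripper is bolted on; the fingertips stand 173 mm ahead of it and the grasp point (between the pads) lies 155 mm ahead of it; z points along the fingers, y is the line along which they close (so a half turn about z gives the same grasp; the last joint's range is limited). The gripper opens to 85 mm and grips with 20 to 120 N. Pads are 22 mm wide; open, the fingers measure 114 mm over their backs; the gripper's body (76 mm by 85 mm) begins 54 mm behind the grasp point. The pads swing forward as they close: fully open they stand 13 mm farther back than shut.
Start: joints at [-78.272, 9.076, 91.501, -0, 79.423, -12.038], TCP at [0.232, -0.526, 0.405] pointing down, gripper open.
Joint ranges: [-166.64, 166.64], [-54.1, 131.32], [10.49, 154.53], [-73.88, 253.88], [9.74, 151.15], [-171.62, 171.62]. Speed limits (degrees/s): [147.25, 147.25, 180, 180, 180, 180].

INTERFACE

Orientations are given as [roll, pitch, yaw] about the fixed x, y, z axes, in that order (R = Rz(yaw) Ry(pitch) Rx(roll)).
In Python, from plant import readout, cams, r gives the robot as it stands. The module is installed in compiled form; this text tells all that it offers.
- The arm moves only by the shell command python3 -m jog 'ROWS' [OPENING]. ROWS is JSON, a list of rows, each an object of numbers: "tx", "ty", "tz": the shift along the tool's x, y, z in mm; "rx", "ry", "rz": the turn, a rotation vector about the tool's x, y, z in rad. A call has 1 to 10 rows; each row is the pose to reach, as a shift and turn from the pose commanded when the call began, along the tool's axes at that moment; what a row does not reach only later rows make up. A row lasts 1/12 s, in which the tool goes at most 41.7 mm and 7.16 degrees, less where a joint would pass 70% of its speed; a pose out of reach is approached as far as the arm can. A call with a gripper value outside its range is refused whole. OPENING is the opening, from 0 (shut) to 1 (fully open), set as the call begins (- or left out, the last holds). The fingers move at their own pace and stop on an object; the grip force is fixed at half the most. Time passes only in rows, so rows that repeat a pose let the fingers close. It gives the time, the measured TCP pose, the force, the opening and the grip force at its end, in the units of the state.
- readout.get_state(): the state, without advancing time (a new reading comes with each control period).
- cams.grab_frame(name): name is "scene" or "top" or "wrist"; returns (picture, depth): 420x560x3 uint8, red, green, blue; 420x560 float32, m along the optical axis (not along the pixel's ray), 0 where there is no reading.
- cams.camera_params(name): a dict with "fovy" (degrees; the focal length in pixels is half the picture's height over the tangent of half this angle, whatever the lens; pixels are square), "cx", "cy" (the principal point, pixels), "xyz" and "orientation" of the camera in the world; the wrist camera has in their place "tool_from_camera" (4x4, takes a point from camera to tool coordinates, whose origin is the TCP and whose axes are the flange's). Camera axes: x right, y down, z forward; pixel columns grow to the right and rows downward; lengths in m; the calibration is good to about 2 mm. A picture is of the moment at which its call begins: read the wrist's pose just before it. camera_params takes no time and is no camera call.
- r.finish_job(): hands the job in; it is judged then, once.
The state is a dict: "time": time; "q": joint angles; "joint_vel": joint speeds; "tau": joint torques, N m; "position": TCP position; "ee_rot": TCP orientation; "ft_force": force on the tool from outside, world axes, zero at the start; "ft_torque": the same for the moment, N m; "opening": finger opening in m; "grasp_force": force on a finger pad.
Only numpy, scipy, OpenCV 4.12 (cv2) and the standard library are available. Lean on these libraries where they do the work, as an engineer would, in place of code of your own. Each camera call takes 0.05 s, during which the arm holds its last target. There are 200 camera calls.

## Working session

There is one attempt and no reset: what is moved stays moved. The work goes in short steps, Python scripts to look and compute and a shell command to move; the robot and the scene stay as the last step left them, time stands still between calls to the robot, and variables do not carry over. Pictures are saved under pics/ and viewed, at most 10 in all, crops included, and the job is handed in when it is done.

```bash
mkdir -p pics
cat > h.py <<'E'
import numpy as np, cv2
from scipy.spatial.transform import Rotation as R
from plant import readout, cams, r
def T(xyz,rpy):
    M=np.eye(4);M[:3,:3]=R.from_euler('xyz',rpy,degrees=True).as_matrix();M[:3,3]=xyz;return M
def grab(name):
    s=readout.get_state();p=cams.camera_params(name);im,d=cams.grab_frame(name)
    M=T(s['position'],s['ee_rot'])@np.array(p['tool_from_camera']) if name=='wrist' else T(p['xyz'],p['orientation'])
    f=im.shape[0]/2/np.tan(np.radians(p['fovy'])/2)
    np.savez('%s.npz'%name,im=im,d=d,M=M,f=f,c=[p['cx'],p['cy']]);return im,d
def cloud(name):
    z=np.load('%s.npz'%name);d=z['d'];v,u=np.indices(d.shape)
    P=np.stack([(u-z['c'][0])/z['f']*d,(v-z['c'][1])/z['f']*d,d],-1)@z['M'][:3,:3].T+z['M'][:3,3]
    P[d==0]=np.nan;return z['im'],P
def save(im,n): cv2.imwrite('pics/'+n,im[...,::-1])
E
python3 - <<'E'
from h import *
print(readout.get_state());print({n:cams.camera_params(n) for n in('scene','top','wrist')})
a,_=grab('top');b,_=grab('scene');save(cv2.resize(a,(800,600)),'top.png');save(b,'scene.png')
E
```

```text
{'time': 0.0, 'q': array([-7.82723209e+01,  9.11249550e+00,  9.15727553e+01,  2.84101779e-03,
        7.94205553e+01, -1.20360485e+01]), 'joint_vel': array([-0.0105457 ,  0.003147  ,  0.01791972, -0.03272082, -0.02508212,
       -0.09410701]), 'tau': array([-7.91721914e-05, -3.96005559e+01, -3.31428480e+01, -2.82926749e-04,
        8.58174084e-03,  2.99244725e-06]), 'position': array([ 0.23165135, -0.52597145,  0.40371301]), 'ee_rot': array([-1.79897102e+02, -2.47938126e-02,  2.37631812e+01]), 'ft_force': array([-1.16047845, -0.38531353,  0.14784084]), 'ft_torque': array([ 0.02003004,  0.03535647, -0.02053352]), 'grasp_force': 0.0, 'opening': 0.08531496995983266}
{'scene': {'fovy': 53.3045387891859, 'cx': 280.98328186088185, 'cy': 214.22870352741387, 'xyz': array([ 1.07809917, -0.13544119,  0.79703887]), 'orientation': array([-143.57628234,    0.53301226,   73.45815826])}, 'top': {'fovy': 52.02576489864568, 'cx': 277.98525500157206, 'cy': 208.39596652191275, 'xyz': array([ 0.37643014, -0.0173972 ,  1.02209192]), 'orientation': array([-1.69812054e+02,  2.78994661e-02, -8.93463725e+01])}, 'wrist': {'fovy': 66.48880558610593, 'cx': 281.8032716989514, 'cy': 211.14696397344395, 'tool_from_camera': array([[ 5.39476765e-04, -9.51537838e-01, -3.07531220e-01,
         7.76288048e-02],
       [ 9.99999815e-01,  4.26593344e-04,  4.34287473e-04,
        -4.28774246e-04],
       [-2.82050191e-04, -3.07531398e-01,  9.51537892e-01,
         3.18369554e-02],
       [ 0.00000000e+00,  0.00000000e+00,  0.00000000e+00,
         1.00000000e+00]])}}
```

View pics/top.png

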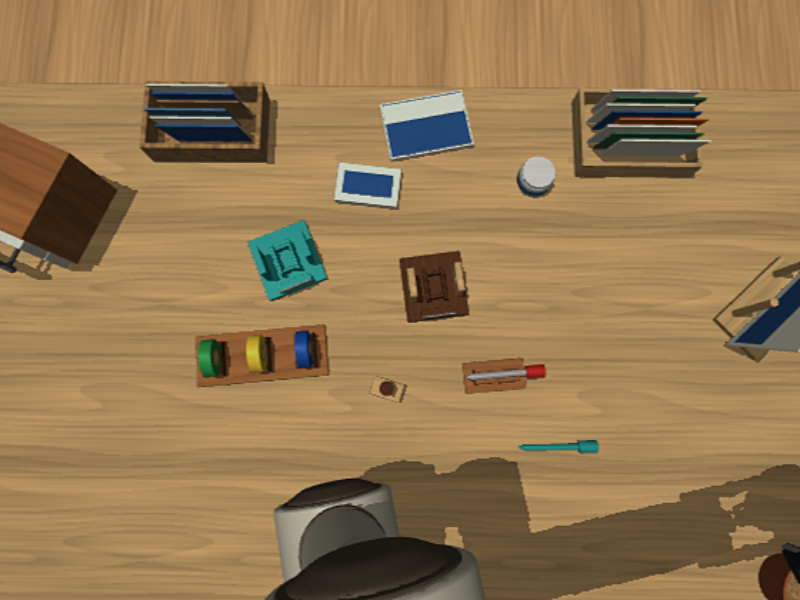

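View pics/scene.png

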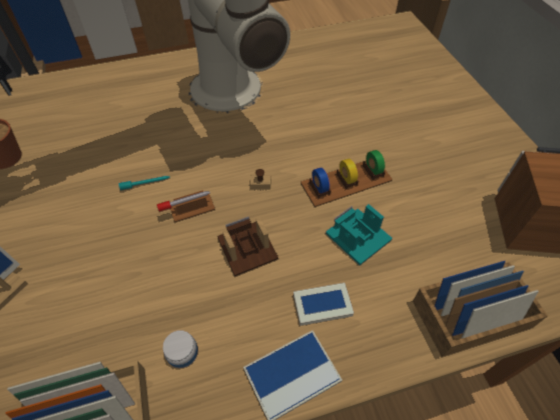

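The top view shows the dispenser at (434,286), the blue roll at (305,350) with yellow and green to its left, and the red-headed pin at (505,374) with its head towards -y. The stamp is at (388,388). Next I compute positions from the depth.

Run:
```python
from h import *
im,P=cloud('top');k=560/800
def box(u0,v0,u1,v1):
    m=np.zeros(im.shape[:2],bool);m[int(v0*k):int(v1*k),int(u0*k):int(u1*k)]=1;return m
def rect(m,n):
    q=P[m][:,:2].astype(np.float32);q=q[~np.isnan(q).any(1)];r_=cv2.minAreaRect(q*1000);print(n,len(q),np.round(r_[0],1),np.round(r_[1],1),round(r_[2],1),'z',np.round(np.nanpercentile(P[m][:,2],[2,50,98])*1000,1))
z=P[...,2];hsv=cv2.cvtColor(im,cv2.COLOR_RGB2HSV);H,S,V=[hsv[...,i].astype(int) for i in range(3)]
print('table',np.nanmedian(z[box(420,420,500,440)]))
d=box(392,240,478,330)
rect(d&(z>.008),'disp');rect(d&(z>.058),'cheeks');
for s,n in((box(392,240,432,330),'L'),(box(440,240,478,330),'R')): rect(s&(z>.058),n)
rk=box(190,320,335,392);rect(rk&(z>.005),'rack')
rect(rk&(z>.03)&(H>100)&(H<130)&(S>120),'blue');rect(rk&(z>.055),'rolltops')
p=box(455,350,555,400);red=p&((H<6)|(H>174))&(S>180)
rect(red,'red');rect(p&(z>.005)&~red,'rest');rect(red&(z>.046),'redtop');rect(p&(z>.034)&~red,'shaft')
rect(box(365,370,410,408)&(z>.01),'stamp')
```

```text
table -0.0006642924097237657
disp 1913 [579.6 -74.3] [110.6 104.2] 8.1 z [ 8.5 12.7 67. ]
cheeks 189 [579.4 -74.3] [45.9 86.1] 8.1 z [59.4 65.6 68.9]
L 92 [574.1 -36.6] [45.9  9.9] 7.9 z [59.4 65.7 68.3]
R 97 [ 584.7 -111.8] [45.8 10.5] 8.9 z [60.  65.6 69.1]
rack 2994 [461.8 210.3] [ 87.7 215.7] 6.3 z [ 5.3  9.2 70.6]
blue 239 [467.5 134.4] [56.4 18.4] 6.1 z [34.  64.6 71.6]
rolltops 662 [460.4 210. ] [ 52.8 170.8] 5.5 z [56.  65.8 71.7]
red 108 [ 438.3 -239.7] [19.3 41.6] 8.9 z [41.1 47.6 52.5]
rest 877 [ 430.8 -174.8] [124.2  68.1] 82.8 z [ 5.3 10.4 46.3]
redtop 72 [ 438.1 -233.8] [15.4 28. ] 5.9 z [46.2 48.8 52.6]
shaft 373 [ 432.4 -182.8] [ 23.9 116. ] 5.5 z [34.6 41.5 47.2]
stamp 285 [407.5   2. ] [49.7 29.8] 73.7 z [17.4 21.9 52.8]
```

```bash
cat > g.py <<'E'
import sys
from h import *
# usage: g.py gx gy gz(mm, grasp point) yaw -> row from the present pose
x,y,z,yaw=map(float,sys.argv[1:5]);s=readout.get_state()
A=T(s['position'],s['ee_rot']);B=T(np.array([x,y,z+155])/1e3,[180,0,yaw]);D=np.linalg.inv(A)@B
rv=R.from_matrix(D[:3,:3]).as_rotvec();n=np.linalg.norm(D[:3,3])*1e3
print('t',np.round(D[:3,3]*1e3,1),'r',np.round(rv,4),'rows',round(max(n/41.7,np.degrees(np.linalg.norm(rv))/7.16),1),'time',s['time'])
E
python3 g.py 468.5 134.8 200 6.1
```

```text
t [ 483.1 -509.2   49.8] r [-1.700e-03 -1.000e-04  3.084e-01] rows 16.9 time 0.1
```

```bash
W='{"tx":483,"ty":-509,"tz":50,"rz":0.308}'; python3 -m jog '[{"tx":483,"ty":-509,"tz":50,"rz":0.308},{"tx":483,"ty":-509,"tz":50,"rz":0.308},{"tx":483,"ty":-509,"tz":50,"rz":0.308},{"tx":483,"ty":-509,"tz":50,"rz":0.308},{"tx":483,"ty":-509,"tz":50,"rz":0.308},{"tx":483,"ty":-509,"tz":50,"rz":0.308},{"tx":483,"ty":-509,"tz":50,"rz":0.308},{"tx":483,"ty":-509,"tz":50,"rz":0.308},{"tx":483,"ty":-509,"tz":50,"rz":0.308},{"tx":483,"ty":-509,"tz":50,"rz":0.308}]' 0.6; python3 g.py 468.5 134.8 200 6.1
```

```text
t [ 483.1 -509.2   49.8] r [-1.700e-03 -1.000e-04  3.084e-01] rows 16.9 time 0.1$[0]: bad value
```

```bash
python3 -m jog '[{"tx":28,"ty":-30,"tz":3,"rz":0.03},{"tx":56,"ty":-60,"tz":6,"rz":0.06},{"tx":84,"ty":-90,"tz":9,"rz":0.09},{"tx":112,"ty":-120,"tz":12,"rz":0.12},{"tx":140,"ty":-150,"tz":15,"rz":0.15},{"tx":168,"ty":-180,"tz":18,"rz":0.18},{"tx":196,"ty":-210,"tz":21,"rz":0.21},{"tx":224,"ty":-240,"tz":24,"rz":0.24},{"tx":252,"ty":-270,"tz":27,"rz":0.27},{"tx":280,"ty":-300,"tz":30,"rz":0.308}]' 0.6; python3 g.py 468.5 134.8 200 6.1
```

```text
t [ 483.1 -509.2   49.8] r [-1.700e-03 -1.000e-04  3.084e-01] rows 16.9 time 0.1$[0]: bad value
```

```bash
python3 -m jog '[{"tx":483,"ty":-509,"tz":50,"rx":0,"ry":0,"rz":0.308},{"tx":483,"ty":-509,"tz":50,"rx":0,"ry":0,"rz":0.308},{"tx":483,"ty":-509,"tz":50,"rx":0,"ry":0,"rz":0.308},{"tx":483,"ty":-509,"tz":50,"rx":0,"ry":0,"rz":0.308},{"tx":483,"ty":-509,"tz":50,"rx":0,"ry":0,"rz":0.308},{"tx":483,"ty":-509,"tz":50,"rx":0,"ry":0,"rz":0.308},{"tx":483,"ty":-509,"tz":50,"rx":0,"ry":0,"rz":0.308},{"tx":483,"ty":-509,"tz":50,"rx":0,"ry":0,"rz":0.308},{"tx":483,"ty":-509,"tz":50,"rx":0,"ry":0,"rz":0.308},{"tx":483,"ty":-509,"tz":50,"rx":0,"ry":0,"rz":0.308}]' 0.6; python3 g.py 468.5 134.8 200 6.1
```

```text
time: 0.93
position: [0.372, -0.133, 0.3748]
ee_rot: [180.0, -0.0, 6.1]
ft_force: [0.8, -0.3, -0.5]
opening: 0.0513
grasp_force: 0.0
t [ 124.3 -256.1   19.8] r [ 0.     -0.0002 -0.0004] rows 6.8 time 0.9333
```

```bash
python3 -m jog '[{"tx":124,"ty":-256,"tz":20,"rx":0,"ry":0,"rz":0},{"tx":124,"ty":-256,"tz":20,"rx":0,"ry":0,"rz":0},{"tx":124,"ty":-256,"tz":20,"rx":0,"ry":0,"rz":0},{"tx":124,"ty":-256,"tz":20,"rx":0,"ry":0,"rz":0},{"tx":124,"ty":-256,"tz":20,"rx":0,"ry":0,"rz":0},{"tx":124,"ty":-256,"tz":20,"rx":0,"ry":0,"rz":0},{"tx":124,"ty":-256,"tz":20,"rx":0,"ry":0,"rz":0},{"tx":124,"ty":-256,"tz":20,"rx":0,"ry":0,"rz":0},{"tx":124,"ty":-256,"tz":20,"rx":0,"ry":0,"rz":0}]'
python3 - <<'E'
from h import *
im,d=grab('wrist');im,P=cloud('wrist');hsv=cv2.cvtColor(im,cv2.COLOR_RGB2HSV);H,S=hsv[...,0],hsv[...,1];z=P[...,2]
m=(H>100)&(H<130)&(S>120)&(z>.03)&(np.hypot(P[...,0]-.4685,P[...,1]-.1348)<.05)
for lo in (.03,.05,.06):
    q=P[m&(z>lo)];r_=cv2.minAreaRect((q[:,:2]*1000).astype(np.float32));print(lo,len(q),r_,np.percentile(q[:,2],98))
print(readout.get_state()['position']);save(im,'w1.png')
E
python3 g.py 468.5 134.8 58 6.1
```

```text
time: 1.68
position: [0.4678, 0.1342, 0.3543]
ee_rot: [180.0, 0.1, 6.3]
ft_force: [-0.3, 0.3, 0.3]
opening: 0.0509
grasp_force: 0.0
0.03 1461 ((472.9955139160156, 134.8916015625), (56.079097747802734, 81.16149139404297), 35.779293060302734) 0.07064446308847093
0.05 1375 ((472.9955139160156, 134.8916015625), (56.079097747802734, 81.16149139404297), 35.779293060302734) 0.07066491870756433
0.06 1129 ((468.6436767578125, 133.02430725097656), (46.564674377441406, 91.41180419921875), 23.22309684753418) 0.07075232808331071
[0.46777982 0.13303742 0.3545341 ]
t [  1.1  -1.7 141.5] r [0.0004 0.0015 0.0019] rows 3.4 time 1.7333
```

View pics/w1.png

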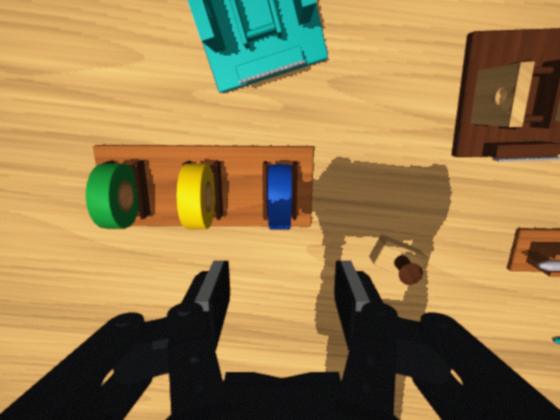

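The wrist view shows the blue roll at (280,196), centred between the fingers, whose midline is at about column 282. I descend and grip.

```bash
python3 -m jog '[{"tx":1,"ty":-1,"tz":40,"rx":0,"ry":0,"rz":0},{"tx":1,"ty":-1,"tz":80,"rx":0,"ry":0,"rz":0},{"tx":1,"ty":-1,"tz":115,"rx":0,"ry":0,"rz":0},{"tx":1,"ty":-1,"tz":135,"rx":0,"ry":0,"rz":0},{"tx":1,"ty":-1,"tz":141,"rx":0,"ry":0,"rz":0},{"tx":1,"ty":-1,"tz":141,"rx":0,"ry":0,"rz":0}]' && python3 -m jog '[{"tx":0,"ty":0,"tz":0,"rx":0,"ry":0,"rz":0},{"tx":0,"ty":0,"tz":0,"rx":0,"ry":0,"rz":0},{"tx":0,"ty":0,"tz":0,"rx":0,"ry":0,"rz":0},{"tx":0,"ty":0,"tz":0,"rx":0,"ry":0,"rz":0},{"tx":0,"ty":0,"tz":0,"rx":0,"ry":0,"rz":0},{"tx":0,"ty":0,"tz":0,"rx":0,"ry":0,"rz":0}]' 0; python3 g.py 468 134 160 6.1
```

```text
time: 2.23
position: [0.468, 0.1326, 0.2128]
ee_rot: [-180.0, 0.2, 6.0]
ft_force: [0.1, 0.8, -0.3]
opening: 0.0513
grasp_force: 0.0
time: 2.73
position: [0.4701, 0.1339, 0.2161]
ee_rot: [180.0, -0.2, 6.1]
ft_force: [-0.5, -1.7, 7.2]
opening: 0.0191
grasp_force: 62.3
t [ -1.7  -0.3 -99. ] r [ 0.0006 -0.004   0.0006] rows 2.4 time 2.7333
```

```bash
python3 -m jog '[{"tx":0,"ty":0,"tz":-40,"rx":0,"ry":0,"rz":0},{"tx":0,"ty":0,"tz":-80,"rx":0,"ry":0,"rz":0},{"tx":0,"ty":0,"tz":-110,"rx":0,"ry":0,"rz":0},{"tx":0,"ty":0,"tz":-110,"rx":0,"ry":0,"rz":0}]'; python3 g.py 579.5 -74.3 168 8.1
```

```text
time: 3.07
position: [0.4714, 0.1341, 0.3318]
ee_rot: [179.9, -0.8, 6.1]
ft_force: [1.1, 0.3, -0.2]
opening: 0.019
grasp_force: 61.4
t [ 85.1 218.7  10.2] r [ 0.0014 -0.0138 -0.0341] rows 5.6 time 3.0667
```

```bash
python3 -m jog '[{"tx":15,"ty":37,"tz":0,"rx":0,"ry":0,"rz":0},{"tx":30,"ty":74,"tz":0,"rx":0,"ry":0,"rz":0},{"tx":46,"ty":112,"tz":0,"rx":0,"ry":0,"rz":-0.034},{"tx":61,"ty":150,"tz":0,"rx":0,"ry":0,"rz":-0.034},{"tx":76,"ty":188,"tz":0,"rx":0,"ry":0,"rz":-0.034},{"tx":85,"ty":210,"tz":0,"rx":0,"ry":0,"rz":-0.034},{"tx":88,"ty":218,"tz":0,"rx":0,"ry":0,"rz":-0.034},{"tx":88,"ty":218,"tz":0,"rx":0,"ry":0,"rz":-0.034},{"tx":88,"ty":218,"tz":0,"rx":0,"ry":0,"rz":-0.034},{"tx":88,"ty":218,"tz":0,"rx":0,"ry":0,"rz":-0.034}]';  python3 - <<'E'
from h import *
im,d=grab('wrist');im,P=cloud('wrist');z=P[...,2];s=readout.get_state();print(s['position'],s['ee_rot'])
hsv=cv2.cvtColor(im,cv2.COLOR_RGB2HSV);H,S=hsv[...,0],hsv[...,1]
B=T([.5795,-.0743,0],[0,0,8.1]);L=(P-B[:3,3])@B[:3,:3]*1000
c=(abs(L[...,0])<35)&(abs(abs(L[...,1])-38)<11)&(L[...,2]>58)&(L[...,2]<75)
for sg in(1,-1):
    q=L[c&(L[...,1]*sg>0)];print('cheek',len(q),[np.round(v,1) for v in cv2.minAreaRect(q[:,:2].astype(np.float32))])
m=(H>100)&(H<130)&(S>120)&(L[...,2]>90)&(abs(L[...,0])<50)&(abs(L[...,1])<30)
q=L[m];print('roll',np.round(np.percentile(q,[1,50,99],axis=0),1),[np.round(v,1) for v in cv2.minAreaRect(q[q[:,2]>np.percentile(q[:,2],60)][:,:2].astype(np.float32))])
save(im,'w2.png')
E
```

```text
time: 3.9
position: [0.579, -0.072, 0.3237]
ee_rot: [-179.9, 0.1, 8.1]
ft_force: [-0.5, 0.9, -1.2]
opening: 0.0189
grasp_force: 61.4
[ 0.5790401  -0.07191454  0.3238293 ] [-1.79954898e+02  4.66980449e-02  8.16780683e+00]
cheek 880 [array([-0.8, 38.8]), array([10.4, 46.7]), np.float64(89.9)]
cheek 891 [array([ -0.5, -37.1]), array([10.4, 46.5]), np.float64(89.9)]
roll [[-20.3  -7.  141.6]
 [  9.9   2.5 173.1]
 [ 26.3  12.2 179.5]] [array([1. , 7.3]), array([33.2, 29.1]), np.float64(0.2)]
```

View pics/w2.png

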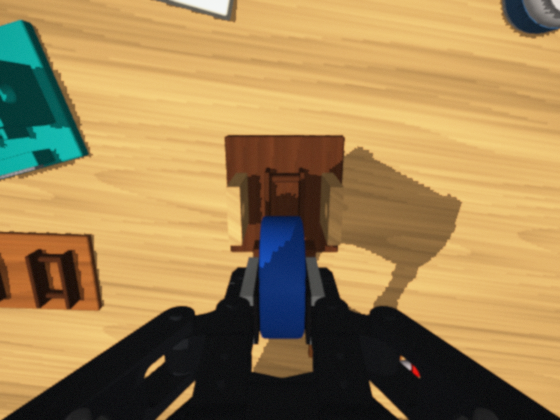

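```bash
python3 - <<'E'
from h import *
from scipy.optimize import least_squares as ls
im,P=cloud('wrist');hsv=cv2.cvtColor(im,cv2.COLOR_RGB2HSV);H,S=hsv[...,0],hsv[...,1]
B=T([.5795,-.0743,0],[0,0,8.1]);L=(P-B[:3,3])@B[:3,:3]*1000
m=(H>100)&(H<130)&(S>120)&(L[...,2]>130)&(abs(L[...,0])<50)&(L[...,1]>-5)&(L[...,1]<10)
q=L[m];o=ls(lambda p:np.hypot(q[:,0]-p[0],q[:,2]-p[1])-30,[0,150],loss='soft_l1');print(o.x,abs(o.fun).mean())
lo=[np.percentile(L[m&(abs(L[...,0]-x)<4)][:,1],50) for x in(0,10,20)];print(lo)
E
python3 g.py 579.5 -74.3 168 8.1
```

```text
[ -3.63280396 147.14945152] 0.4197184373483435
[np.float64(2.445553241091922), np.float64(2.4611033027566886), np.float64(2.4701304036255274)]
t [0.1 2.4 0.8] r [-0.0008  0.0008  0.0012] rows 0.1 time 3.95
```

The roll hangs centred between the cheeks, and the roll's measured centre needs about +3 mm in x, -1.7 mm in y and 97 mm down.

```bash
python3 -m jog '[{"tx":3,"ty":1.8,"tz":30,"rx":0,"ry":0,"rz":0},{"tx":3,"ty":1.8,"tz":50,"rx":0,"ry":0,"rz":0},{"tx":3,"ty":1.8,"tz":65,"rx":0,"ry":0,"rz":0},{"tx":3,"ty":1.8,"tz":77,"rx":0,"ry":0,"rz":0},{"tx":3,"ty":1.8,"tz":84,"rx":0,"ry":0,"rz":0},{"tx":3,"ty":1.8,"tz":89,"rx":0,"ry":0,"rz":0},{"tx":3,"ty":1.8,"tz":92,"rx":0,"ry":0,"rz":0},{"tx":3,"ty":1.8,"tz":95,"rx":0,"ry":0,"rz":0},{"tx":3,"ty":1.8,"tz":96,"rx":0,"ry":0,"rz":0},{"tx":3,"ty":1.8,"tz":96,"rx":0,"ry":0,"rz":0}]'
```

```text
time: 4.78
position: [0.5831, -0.075, 0.2285]
ee_rot: [180.0, -0.0, 8.1]
ft_force: [-0.4, -0.2, -0.7]
opening: 0.0192
grasp_force: 61.4
```

```bash
python3 -m jog '[{"tx":0,"ty":0,"tz":0,"rx":0,"ry":0,"rz":0},{"tx":0,"ty":0,"tz":0,"rx":0,"ry":0,"rz":0},{"tx":0,"ty":0,"tz":0,"rx":0,"ry":0,"rz":0},{"tx":0,"ty":0,"tz":0,"rx":0,"ry":0,"rz":0},{"tx":0,"ty":0,"tz":-8,"rx":0,"ry":0,"rz":0},{"tx":0,"ty":0,"tz":-25,"rx":0,"ry":0,"rz":0},{"tx":0,"ty":0,"tz":-60,"rx":0,"ry":0,"rz":0},{"tx":-20,"ty":0,"tz":-95,"rx":0,"ry":0,"rz":0},{"tx":-40,"ty":0,"tz":-105,"rx":0,"ry":0,"rz":0},{"tx":-40,"ty":0,"tz":-105,"rx":0,"ry":0,"rz":0}]' 0.34;  cat > chk.py <<'E'
from h import *
from scipy.optimize import least_squares as ls
im,d=grab('wrist');im,P=cloud('wrist');hsv=cv2.cvtColor(im,cv2.COLOR_RGB2HSV);H,S=hsv[...,0],hsv[...,1]
B=T([.5795,-.0743,0],[0,0,8.1]);L=(P-B[:3,3])@B[:3,:3]*1000
c=(abs(L[...,0])<35)&(abs(abs(L[...,1])-38)<11)&(L[...,2]>58)&(L[...,2]<75)
for sg in(1,-1):
    q=L[c&(L[...,1]*sg>0)];print('cheek',len(q),[np.round(v,1) for v in cv2.minAreaRect(q[:,:2].astype(np.float32))],np.median(q[:,2]))
m=(H>100)&(H<130)&(S>120)&(L[...,2]>40)&(L[...,2]<90)&(abs(L[...,0])<50)&(abs(L[...,1])<20)
q=L[m];print(np.round(np.percentile(q,[1,50,99],axis=0),1))
q=q[abs(q[:,1]-1)<7];o=ls(lambda p:np.hypot(q[:,0]-p[0],q[:,2]-p[1])-30,[0,50],loss='soft_l1');print('roll c',o.x)
print([np.percentile(L[m&(abs(L[...,0]-x)<4)][:,1],[5,95]) for x in(-10,0,10,20)])
E
python3 chk.py; python3 g.py 438.1 -234 120 95.8
```

```text
time: 5.62
position: [0.5427, -0.081, 0.3378]
ee_rot: [179.8, -0.3, 8.1]
ft_force: [-0.7, -0.4, -0.6]
opening: 0.0293
grasp_force: 0.0
cheek 878 [array([-0.8, 38.9]), array([46.2, 10.3]), np.float64(0.1)] 64.88866169112686
cheek 874 [array([ -0.5, -37.1]), array([10.4, 45.6]), np.float64(90.0)] 65.07189828950553
[[-28.1 -11.2  54.5]
 [  4.1  -1.8  75.6]
 [ 28.3   8.2  79.8]]
roll c [-1.1240282  48.81733817]
[array([-10.58918456,   6.97252224]), array([-10.43679449,   7.47771387]), array([-10.40499546,   7.40888413]), array([-10.50058936,   7.46338198])]
t [-125.5  136.9   60.5] r [ 4.5000e-03 -1.4000e-03 -1.5319e+00] rows 12.3 time 5.6667
```

The roll stands in the cradle, about 2.5 mm off centre in y and 1 mm in x and z, within tolerance. On to the pin.

```bash
python3 -m jog '[{"tx":-13,"ty":14,"tz":2,"rx":0,"ry":0,"rz":-0.12},{"tx":-25,"ty":27,"tz":4,"rx":0,"ry":0,"rz":-0.24},{"tx":-38,"ty":41,"tz":6,"rx":0,"ry":0,"rz":-0.36},{"tx":-50,"ty":55,"tz":8,"rx":0,"ry":0,"rz":-0.48},{"tx":-63,"ty":69,"tz":10,"rx":0,"ry":0,"rz":-0.60},{"tx":-75,"ty":82,"tz":12,"rx":0,"ry":0,"rz":-0.72},{"tx":-88,"ty":96,"tz":14,"rx":0,"ry":0,"rz":-0.84},{"tx":-100,"ty":110,"tz":16,"rx":0,"ry":0,"rz":-0.96},{"tx":-113,"ty":124,"tz":18,"rx":0,"ry":0,"rz":-1.08},{"tx":-125,"ty":137,"tz":20,"rx":0,"ry":0,"rz":-1.2}]' 0.6; python3 g.py 438.1 -234 150 95.8
```

```text
time: 6.5
position: [0.4383, -0.2343, 0.312]
ee_rot: [-179.9, -0.1, 77.2]
ft_force: [0.1, 0.3, 0.0]
opening: 0.0511
grasp_force: 0.0
t [ 0.3 -0.3  7. ] r [-0.0013 -0.0012 -0.3254] rows 2.6 time 6.5
```

```bash
python3 -m jog '[{"tx":0,"ty":0,"tz":5,"rx":0,"ry":0,"rz":-0.12},{"tx":0,"ty":0,"tz":5,"rx":0,"ry":0,"rz":-0.24},{"tx":0,"ty":0,"tz":5,"rx":0,"ry":0,"rz":-0.325},{"tx":0,"ty":0,"tz":5,"rx":0,"ry":0,"rz":-0.325},{"tx":0,"ty":0,"tz":5,"rx":0,"ry":0,"rz":-0.325}]'
python3 - <<'E'
from h import *
im,d=grab('wrist');im,P=cloud('wrist');hsv=cv2.cvtColor(im,cv2.COLOR_RGB2HSV);H,S=hsv[...,0],hsv[...,1];z=P[...,2]
red=((H<6)|(H>174))&(S>180)&(z>.02);q=P[red]*1000
print('red',len(q),[np.round(v,1) for v in cv2.minAreaRect(q[q[:,2]>42][:,:2].astype(np.float32))],np.percentile(q[:,2],[2,98]))
m=(S<90)&(z>.036)&(z<.05)&(np.hypot(P[...,0]-.432,P[...,1]+.18)<.07);q=P[m]*1000
print('shaft',len(q),[np.round(v,1) for v in cv2.minAreaRect(q[:,:2].astype(np.float32))],np.percentile(q[:,2],98))
print(cv2.fitLine(q[:,:2].astype(np.float32),cv2.DIST_HUBER,0,.01,.01).ravel());print(readout.get_state()['position'])
save(im,'w3.png')
E
```

```text
time: 6.92
position: [0.4389, -0.2336, 0.3073]
ee_rot: [-180.0, -0.1, 95.3]
ft_force: [0.5, 0.7, 0.3]
opening: 0.0516
grasp_force: 0.0
red 907 [array([ 436.4, -232.5]), array([17.9, 29.2]), np.float64(5.3)] [41.89561345 49.62109554]
shaft 1719 [array([ 430.2, -171.6]), array([ 9.6, 93.8]), np.float64(6.1)] 45.049341661832024
[ 9.3539812e-02 -9.9561554e-01  4.3023434e+02 -1.6940495e+02]
[ 0.43888013 -0.2335966   0.30753234]
```

View pics/w3.png

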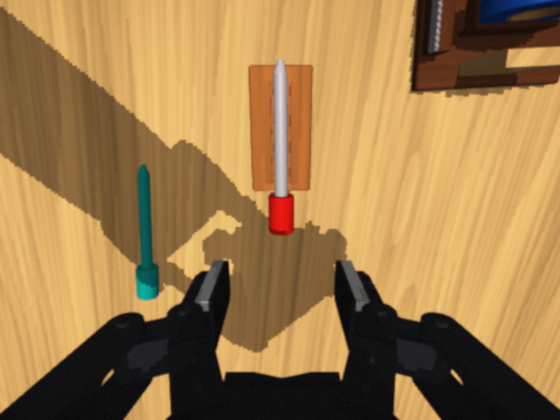

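The wrist view shows the red head at (281,213) with the shaft straight up to the tip at (280,60), and the turquoise look-alike well clear on the left. I descend on the head.

```bash
python3 g.py 436.5 -232.5 40 95.6; python3 -m jog '[{"tx":1,"ty":-2,"tz":35,"rx":0,"ry":0,"rz":0},{"tx":1,"ty":-2,"tz":70,"rx":0,"ry":0,"rz":0},{"tx":1,"ty":-2,"tz":95,"rx":0,"ry":0,"rz":0},{"tx":1,"ty":-2,"tz":108,"rx":0,"ry":0,"rz":0},{"tx":1,"ty":-2,"tz":112,"rx":0,"ry":0,"rz":0},{"tx":1,"ty":-2,"tz":112,"rx":0,"ry":0,"rz":0},{"tx":1,"ty":-2,"tz":112,"rx":0,"ry":0,"rz":0}]'; python3 g.py 436.5 -232.5 40 95.6
```

```text
t [  1.2  -2.2 112.5] r [-0.0006 -0.0008 -0.005 ] rows 2.7 time 6.9667
time: 7.55
position: [0.4372, -0.2332, 0.1969]
ee_rot: [179.9, 0.1, 95.4]
ft_force: [-0.9, -0.4, 1.1]
opening: 0.0515
grasp_force: 0.0
t [ 0.8 -0.6  1.9] r [ 0.0009  0.001  -0.0034] rows 0.1 time 7.55
```

```bash
python3 -m jog '[{"tx":1,"ty":-0.5,"tz":1,"rx":0,"ry":0,"rz":0},{"tx":1,"ty":-0.5,"tz":1,"rx":0,"ry":0,"rz":0},{"tx":1,"ty":-0.5,"tz":1,"rx":0,"ry":0,"rz":0},{"tx":1,"ty":-0.5,"tz":1,"rx":0,"ry":0,"rz":0},{"tx":1,"ty":-0.5,"tz":1,"rx":0,"ry":0,"rz":0},{"tx":1,"ty":-0.5,"tz":1,"rx":0,"ry":0,"rz":0}]' 0; python3 -m jog '[{"tx":0,"ty":0,"tz":-15,"rx":0,"ry":0,"rz":0},{"tx":0,"ty":0,"tz":-40,"rx":0,"ry":0,"rz":0},{"tx":0,"ty":0,"tz":-70,"rx":0,"ry":0,"rz":0},{"tx":0,"ty":0,"tz":-70,"rx":0,"ry":0,"rz":0},{"tx":0,"ty":0,"tz":-70,"rx":0,"ry":0,"rz":0}]'
cat > pin.py <<'E'
from h import *
im,d=grab('wrist');s=readout.get_state();im,P=cloud('wrist');hsv=cv2.cvtColor(im,cv2.COLOR_RGB2HSV);H,S=hsv[...,0],hsv[...,1]
A=T(s['position'],s['ee_rot']);L=(P-A[:3,3])@A[:3,:3]*1000   # tool frame mm
m=(L[...,0]>12)&(L[...,0]<118)&(abs(L[...,1])<22)&(L[...,2]>125)&(L[...,2]<178)
mm=m&(S<90);q=L[mm]
print('shaft n',len(q),'x',np.percentile(q[:,0],[1,99]).round(1))
for x in range(20,110,10):
    k=q[abs(q[:,0]-x)<4]
    if len(k)>5: print(x,'y',np.round(np.percentile(k[:,1],[3,50,97]),1),'top z',np.round(np.percentile(k[:,2],5),1))
print(s['position'],s['ee_rot'],s['opening'],s['time'])
E
python3 pin.py
python3 - <<'E'
from h import *
im,_=cloud('wrist');save(im,'w4.png')
E
```

```text
time: 8.05
position: [0.4364, -0.2323, 0.1959]
ee_rot: [179.9, 0.1, 95.4]
ft_force: [-0.3, -0.8, 4.6]
opening: 0.0183
grasp_force: 58.5
time: 8.47
position: [0.4366, -0.2324, 0.2665]
ee_rot: [179.9, 0.2, 95.4]
ft_force: [-1.3, 1.1, -1.3]
opening: 0.0183
grasp_force: 58.6
shaft n 6301 x [ 12.4 106.1]
20 y [-4.7 -0.1  4.6] top z 150.4
30 y [-4.6 -0.1  4.5] top z 150.5
40 y [-4.5  0.1  4.7] top z 150.3
50 y [-4.4  0.3  4.6] top z 150.4
60 y [-4.3  0.3  4.9] top z 150.3
70 y [-4.2  0.3  4.8] top z 150.2
80 y [-4.1  0.3  4.9] top z 150.3
90 y [-4.   0.6  5.2] top z 150.2
100 y [-3.6  0.6  4.8] top z 150.5
[ 0.43594818 -0.23186382  0.26494456] [1.79992587e+02 1.14526018e-02 9.54441927e+01] 0.017717531608345338 8.5167
```

View pics/w4.png

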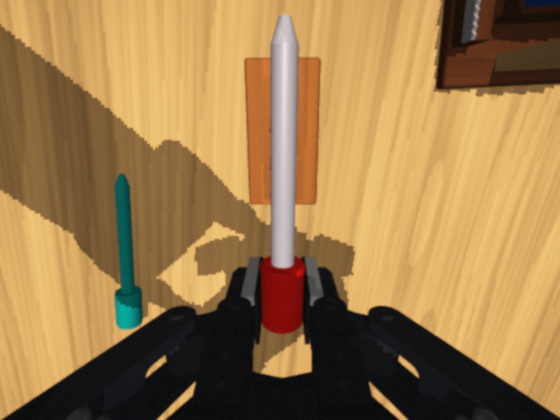

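The pin is held level and straight, shoulder about 14 mm and tip about 108 mm ahead of the tool axis. I go to a spot behind the -y cheek, high up, to measure cheek and pin together.

```bash
python3 -m jog '[{"tx":0,"ty":15,"tz":-35,"rx":0,"ry":0,"rz":0},{"tx":-5,"ty":48,"tz":-55,"rx":0,"ry":0,"rz":0},{"tx":-12,"ty":86,"tz":-70,"rx":0,"ry":0,"rz":-0.053},{"tx":-18,"ty":124,"tz":-75,"rx":0,"ry":0,"rz":-0.053},{"tx":-24,"ty":152,"tz":-75,"rx":0,"ry":0,"rz":-0.053},{"tx":-27,"ty":165,"tz":-75,"rx":0,"ry":0,"rz":-0.053},{"tx":-27,"ty":165,"tz":-75,"rx":0,"ry":0,"rz":-0.053},{"tx":-27,"ty":165,"tz":-75,"rx":0,"ry":0,"rz":-0.053},{"tx":-27,"ty":165,"tz":-75,"rx":0,"ry":0,"rz":-0.053},{"tx":-27,"ty":165,"tz":-75,"rx":0,"ry":0,"rz":-0.053}]'; python3 pin.py
cat > ck.py <<'E'
from h import *
im,P=cloud('wrist');B=T([.5795,-.0743,0],[0,0,8.1]);L=(P-B[:3,3])@B[:3,:3]*1000
c=(abs(L[...,0])<35)&(abs(abs(L[...,1])-38)<11)&(L[...,2]>60)&(L[...,2]<72)
for sg in(1,-1):
    q=L[c&(L[...,1]*sg>0)]
    if len(q)>20: print('cheek',len(q),[np.round(v,1) for v in cv2.minAreaRect(q[:,:2].astype(np.float32))],np.median(q[:,2]),np.percentile(q[:,:2],[1,99],axis=0).round(1))
s=readout.get_state();A=T(s['position'],s['ee_rot'])
# pin axis points (tool) in dispenser frame
for x,y in((15,0),(108,.7)):
    w=A@np.array([x/1e3,y/1e3,.1552,1]);print('pin',x,np.round(((w-B[:,3])[:3]@B[:3,:3])*1e3,1))
save(im,'w5.png')
E
python3 ck.py
```

```text
time: 9.35
position: [0.6018, -0.2431, 0.3391]
ee_rot: [-179.9, -0.1, 98.5]
ft_force: [-0.5, 1.0, -1.0]
opening: 0.0181
grasp_force: 58.8
shaft n 6883 x [ 12.1 107. ]
20 y [-5.8 -1.2  3.5] top z 152.4
30 y [-5.7 -1.2  3.4] top z 152.4
40 y [-5.6 -1.   3.7] top z 152.3
50 y [-5.5 -0.8  3.6] top z 152.2
60 y [-5.4 -0.8  3.8] top z 152.2
70 y [-5.3 -0.8  3.8] top z 152.1
80 y [-5.2 -0.8  3.9] top z 152.1
90 y [-5.1 -0.5  4.1] top z 152.1
100 y [-5.1 -0.5  4. ] top z 152.2
[ 0.60192221 -0.24313208  0.33953561] [-1.79934011e+02 -4.86839306e-02  9.84460702e+01] 0.018091858148949244 9.4
cheek 971 [array([ -0.7, -37.6]), array([10.6, 45.9]), np.float64(89.5)] 64.93296851643711 [[-23.5 -42.7]
 [ 21.9 -32.5]]
pin 15 [  -1.9 -155.2  184.3]
pin 108 [ -1.7 -62.2 184.4]
```

View pics/w5.png

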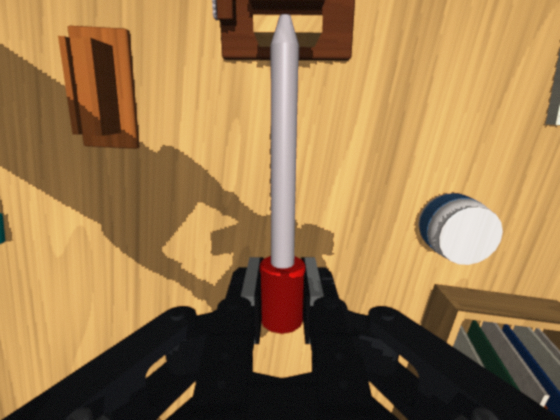

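The view shows the pin lined up with the -y cheek at (287,25), with the tin clear at (460,235). The pin needs about +2 mm sideways and 134.5 mm down.

```bash
python3 -m jog '[{"tx":-3,"ty":1.8,"tz":38,"rx":0,"ry":0,"rz":0},{"tx":-3,"ty":1.8,"tz":75,"rx":0,"ry":0,"rz":0},{"tx":-3,"ty":1.8,"tz":105,"rx":0,"ry":0,"rz":0},{"tx":-3,"ty":1.8,"tz":125,"rx":0,"ry":0,"rz":0},{"tx":-3,"ty":1.8,"tz":133,"rx":0,"ry":0,"rz":0},{"tx":-3,"ty":1.8,"tz":134.5,"rx":0,"ry":0,"rz":0},{"tx":-3,"ty":1.8,"tz":134.5,"rx":0,"ry":0,"rz":0},{"tx":-3,"ty":1.8,"tz":134.5,"rx":0,"ry":0,"rz":0}]'
python3 - <<'E'
from h import *
im,_=grab('scene');im=im[190:290,140:290];save(cv2.resize(im,None,fx=5,fy=5,interpolation=cv2.INTER_CUBIC),'s2.png');s=readout.get_state();print(s['position'],s['ee_rot'],s['ft_force'])
im,P=cloud('scene');B=T([.5795,-.0743,0],[0,0,8.1]);L=(P-B[:3,3])@B[:3,:3]*1000
c=(abs(L[...,0])<35)&(abs(abs(L[...,1])-38)<11)&(L[...,2]>62)&(L[...,2]<70)
for sg in(1,-1):
    q=L[c&(L[...,1]*sg>0)];print('cheek',len(q),np.percentile(q,[2,50,98],axis=0).round(1))
hs=cv2.cvtColor(im,cv2.COLOR_RGB2HSV);m=(hs[...,1]<60)&(L[...,1]<-62)&(L[...,1]>-140)&(abs(L[...,0])<14)&(L[...,2]>35)&(L[...,2]<65);q=L[m]
print('shaft',len(q),np.percentile(q,[2,50,98],axis=0).round(1) if len(q) else '')
E
```

```text
time: 10.07
position: [0.6058, -0.2465, 0.2079]
ee_rot: [179.8, 0.1, 98.5]
ft_force: [0.5, -0.4, -1.3]
opening: 0.0182
grasp_force: 58.8
[ 0.60593507 -0.24647995  0.2081449 ] [1.79816390e+02 1.59547209e-01 9.84764260e+01] [ 0.52335639  0.27220371 -0.46438019]
cheek 83 [[-19.7  31.9  62.4]
 [  2.   36.6  64.7]
 [ 23.9  41.4  67. ]]
cheek 96 [[-21.6 -44.1  62.2]
 [  3.7 -39.2  64.5]
 [ 24.6 -34.3  66.9]]
shaft 146 [[  -0.5 -138.4   50.2]
 [   4.8 -106.3   53.7]
 [   8.1  -71.4   56.9]]
```

View pics/s2.png

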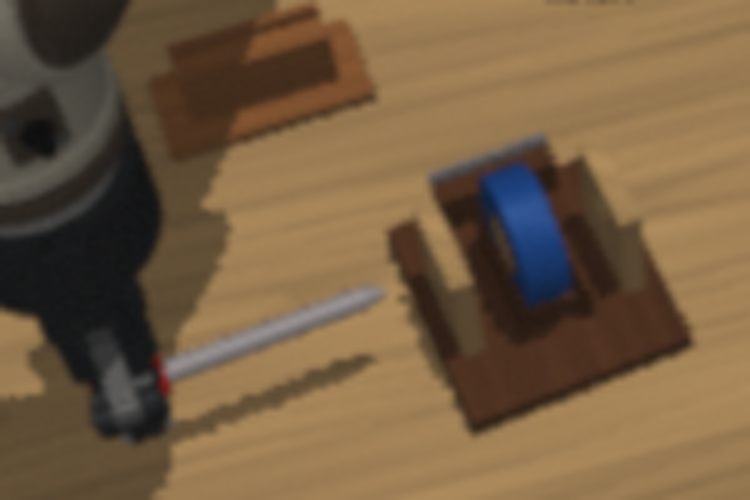

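```bash
for i in 1 2 3; do python3 -m jog '[{"tx":0,"ty":0,"tz":0,"rx":0,"ry":0,"rz":0},{"tx":0,"ty":0,"tz":0,"rx":0,"ry":0,"rz":0}]' >/dev/null
python3 - <<'E'
from h import *
grab('wrist');im,P=cloud('wrist')
B=T([.5795,-.0743,0],[0,0,8.1]);L=(P-B[:3,3])@B[:3,:3]*1000;S=cv2.cvtColor(im,cv2.COLOR_RGB2HSV)[...,1]
m=(S<90)&(abs(L[...,0])<20)&(L[...,2]>45)&(L[...,2]<62)&(L[...,1]<-60)
for y in(-145,-110,-80):
    k=L[m&(abs(L[...,1]-y)<5)]
    if len(k): print(y,np.round([np.mean(np.percentile(k[:,0],[3,97])),np.percentile(k[:,2],95)-5],1),end=' ')
s=readout.get_state();w=(s['position']-B[:3,3])@B[:3,:3]*1e3;print('tool',w.round(1),s['ee_rot'].round(2))
c=(abs(L[...,0])<35)&(abs(L[...,1]+38)<8)&(L[...,2]>60)&(L[...,2]<72)
if c.sum()>50: print(c.sum(),np.percentile(L[c],[1,50,99],axis=0).round(1))
E
done
```

```text
-145 [ 0.7 50.3] -110 [ 0.9 50.4] -80 [ 0.9 50.4] tool [   1.5 -173.7  206.8] [1.7992e+02 7.0000e-02 9.8480e+01]
-145 [ 0.1 48.9] -110 [ 0.2 49.2] -80 [ 0.3 49.2] tool [   1.2 -173.5  205.7] [1.7999e+02 1.0000e-02 9.8480e+01]
-145 [-0.1 48.6] -110 [ 0.  48.8] -80 [ 0.1 48.9] tool [   1.2 -173.4  205.5] [-1.7999e+02 -1.0000e-02  9.8480e+01]
```

Settled, the pin's axis is within 0.7 mm of the hole line. I insert slowly and watch the force.

```bash
python3 -m jog '[{"tx":8,"ty":-0.6,"tz":0,"rx":0,"ry":0,"rz":0},{"tx":16,"ty":-0.6,"tz":0,"rx":0,"ry":0,"rz":0},{"tx":22,"ty":-0.6,"tz":0,"rx":0,"ry":0,"rz":0},{"tx":26,"ty":-0.6,"tz":0,"rx":0,"ry":0,"rz":0},{"tx":30,"ty":-0.6,"tz":0,"rx":0,"ry":0,"rz":0},{"tx":34,"ty":-0.6,"tz":0,"rx":0,"ry":0,"rz":0},{"tx":38,"ty":-0.6,"tz":0,"rx":0,"ry":0,"rz":0},{"tx":40,"ty":-0.6,"tz":0,"rx":0,"ry":0,"rz":0},{"tx":40,"ty":-0.6,"tz":0,"rx":0,"ry":0,"rz":0}]'; python3 -m jog '[{"tx":0,"ty":0,"tz":0,"rx":0,"ry":0,"rz":0},{"tx":0,"ty":0,"tz":0,"rx":0,"ry":0,"rz":0}]'; python3 pin.py
```

```text
time: 11.52
position: [0.5986, -0.206, 0.2056]
ee_rot: [-180.0, -0.0, 98.5]
ft_force: [-0.1, 0.2, -0.9]
opening: 0.0181
grasp_force: 58.8
time: 11.68
position: [0.5986, -0.2066, 0.2056]
ee_rot: [180.0, 0.0, 98.5]
ft_force: [0.1, 0.3, -1.3]
opening: 0.0183
grasp_force: 58.8
shaft n 5820 x [ 12.1 107.3]
20 y [-5.6 -1.   3.7] top z 152.0
30 y [-5.5 -1.   3.6] top z 151.8
40 y [-5.4 -1.   3.9] top z 151.8
50 y [-5.3 -0.6  3.8] top z 151.8
60 y [-5.2 -0.6  4. ] top z 151.8
70 y [-5.1 -0.6  3.9] top z 151.6
80 y [-5.  -0.6  4.1] top z 151.6
90 y [-5.3 -0.3  4.3] top z 151.0
[ 0.59863318 -0.20666474  0.20561783] [1.79992678e+02 8.90210594e-03 9.84644108e+01] 0.01807543501365715 11.7333
```

```bash
python3 -m jog '[{"tx":6,"ty":0,"tz":0,"rx":0,"ry":0,"rz":0},{"tx":13,"ty":0,"tz":0,"rx":0,"ry":0,"rz":0},{"tx":20,"ty":0,"tz":0,"rx":0,"ry":0,"rz":0},{"tx":27,"ty":0,"tz":0,"rx":0,"ry":0,"rz":0},{"tx":34,"ty":0,"tz":0,"rx":0,"ry":0,"rz":0},{"tx":41,"ty":0,"tz":0,"rx":0,"ry":0,"rz":0},{"tx":48,"ty":0,"tz":0,"rx":0,"ry":0,"rz":0},{"tx":52,"ty":0,"tz":0,"rx":0,"ry":0,"rz":0},{"tx":55,"ty":0,"tz":0,"rx":0,"ry":0,"rz":0},{"tx":55,"ty":0,"tz":0,"rx":0,"ry":0,"rz":0}]'; python3 -m jog '[{"tx":3,"ty":0,"tz":0,"rx":0,"ry":0,"rz":0},{"tx":6,"ty":0,"tz":0,"rx":0,"ry":0,"rz":0},{"tx":9,"ty":0,"tz":0,"rx":0,"ry":0,"rz":0},{"tx":12,"ty":0,"tz":0,"rx":0,"ry":0,"rz":0},{"tx":14,"ty":0,"tz":0,"rx":0,"ry":0,"rz":0},{"tx":14,"ty":0,"tz":0,"rx":0,"ry":0,"rz":0},{"tx":14,"ty":0,"tz":0,"rx":0,"ry":0,"rz":0}]'
```

```text
time: 12.57
position: [0.5904, -0.1513, 0.2056]
ee_rot: [-180.0, -0.0, 98.5]
ft_force: [-0.7, -0.4, -0.6]
opening: 0.0183
grasp_force: 58.8
time: 13.15
position: [0.5884, -0.138, 0.2056]
ee_rot: [-180.0, 0.0, 98.5]
ft_force: [-0.7, -0.1, -0.3]
opening: 0.0182
grasp_force: 58.8
```

```bash
python3 -m jog '[{"tx":2,"ty":0,"tz":0,"rx":0,"ry":0,"rz":0},{"tx":4,"ty":0,"tz":0,"rx":0,"ry":0,"rz":0},{"tx":5,"ty":0,"tz":0,"rx":0,"ry":0,"rz":0},{"tx":6,"ty":0,"tz":0,"rx":0,"ry":0,"rz":0},{"tx":6,"ty":0,"tz":0,"rx":0,"ry":0,"rz":0},{"tx":6,"ty":0,"tz":0,"rx":0,"ry":0,"rz":0}]'; python3 -m jog '[{"tx":0.7,"ty":0,"tz":0,"rx":0,"ry":0,"rz":0},{"tx":1.4,"ty":0,"tz":0,"rx":0,"ry":0,"rz":0},{"tx":2,"ty":0,"tz":0,"rx":0,"ry":0,"rz":0},{"tx":2,"ty":0,"tz":0,"rx":0,"ry":0,"rz":0}]'
```

```text
time: 13.65
position: [0.5875, -0.1322, 0.2056]
ee_rot: [-180.0, 0.0, 98.5]
ft_force: [-1.0, -0.4, -0.2]
opening: 0.0179
grasp_force: 58.8
time: 13.98
position: [0.5873, -0.1306, 0.2057]
ee_rot: [180.0, 0.1, 98.5]
ft_force: [0.5, -3.0, -1.5]
opening: 0.0183
grasp_force: 58.8
```

```bash
python3 -m jog '[{"tx":0.7,"ty":0,"tz":0,"rx":0,"ry":0,"rz":0},{"tx":1.4,"ty":0,"tz":0,"rx":0,"ry":0,"rz":0},{"tx":2,"ty":0,"tz":0,"rx":0,"ry":0,"rz":0},{"tx":2,"ty":0,"tz":0,"rx":0,"ry":0,"rz":0}]'
```

```text
time: 14.32
position: [0.5872, -0.13, 0.2058]
ee_rot: [180.0, 0.3, 98.5]
ft_force: [0.8, -9.8, -4.7]
opening: 0.0183
grasp_force: 58.6
```

Contact at the shoulder (10 N). I relax, release and retreat, then check.

```bash
python3 -m jog '[{"tx":-1.5,"ty":0,"tz":0,"rx":0,"ry":0,"rz":0},{"tx":-1.5,"ty":0,"tz":0,"rx":0,"ry":0,"rz":0}]';python3 -m jog '[{"tx":0,"ty":0,"tz":0,"rx":0,"ry":0,"rz":0},{"tx":0,"ty":0,"tz":0,"rx":0,"ry":0,"rz":0},{"tx":0,"ty":0,"tz":0,"rx":0,"ry":0,"rz":0},{"tx":0,"ty":0,"tz":0,"rx":0,"ry":0,"rz":0},{"tx":0,"ty":0,"tz":-15,"rx":0,"ry":0,"rz":0},{"tx":0,"ty":0,"tz":-40,"rx":0,"ry":0,"rz":0},{"tx":-20,"ty":0,"tz":-75,"rx":0,"ry":0,"rz":0},{"tx":-50,"ty":0,"tz":-100,"rx":0,"ry":0,"rz":0},{"tx":-50,"ty":0,"tz":-110,"rx":0,"ry":0,"rz":0},{"tx":-50,"ty":0,"tz":-110,"rx":0,"ry":0,"rz":0}]' 0.5; python3 -m jog '[{"tx":0,"ty":0,"tz":0,"rx":0,"ry":0,"rz":0},{"tx":0,"ty":0,"tz":0,"rx":0,"ry":0,"rz":0},{"tx":0,"ty":0,"tz":0,"rx":0,"ry":0,"rz":0},{"tx":0,"ty":0,"tz":0,"rx":0,"ry":0,"rz":0}]'
python3 - <<'E'
from h import *
grab('wrist');im,P=cloud('wrist');hs=cv2.cvtColor(im,cv2.COLOR_RGB2HSV);H,S=hs[...,0],hs[...,1]
B=T([.5795,-.0743,0],[0,0,8.1]);L=(P-B[:3,3])@B[:3,:3]*1000
red=((H<6)|(H>174))&(S>180)&(abs(L[...,0])<30)&(L[...,1]<-30);print('red',np.percentile(L[red],[1,50,99],axis=0).round(1))
c=(abs(L[...,0])<35)&(abs(abs(L[...,1])-38)<8)&(L[...,2]>62)&(L[...,2]<72)
for sg in(1,-1):
    k=c&(L[...,1]*sg>0)
    if k.sum()>30: print('cheek',np.percentile(L[k],[1,50,99],axis=0).round(1))
save(im,'w6.png')
E
```

```text
time: 14.48
position: [0.5873, -0.1305, 0.2057]
ee_rot: [180.0, 0.1, 98.5]
ft_force: [0.3, -6.1, -3.1]
opening: 0.0181
grasp_force: 58.7
time: 15.32
position: [0.5957, -0.1806, 0.3197]
ee_rot: [179.7, 0.2, 98.4]
ft_force: [0.6, -0.2, 0.5]
opening: 0.0426
grasp_force: 0.0
time: 15.65
position: [0.5941, -0.1782, 0.3137]
ee_rot: [-179.8, -0.1, 98.5]
ft_force: [0.8, -0.1, 0.1]
opening: 0.0425
grasp_force: 0.0
red [[ -9.5 -71.3  49.8]
 [ -0.9 -57.1  55.6]
 [  8.3 -44.1  58. ]]
cheek [[-23.   33.1  62.1]
 [  0.5  33.8  64.5]
 [ 21.9  34.9  66.7]]
cheek [[-23.4 -42.3  63.4]
 [ -0.5 -37.2  65. ]
 [ 21.8 -32.5  66.6]]
```

View pics/w6.png

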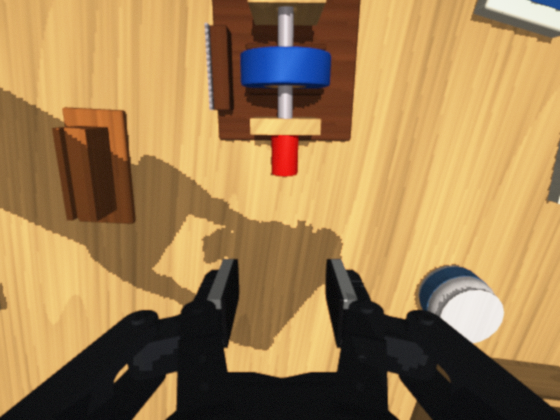

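The view shows the pin through both cheeks and the blue roll (285,68), with its red head (285,155) against the near cheek. I'm handing it in.

```bash
python3 -c "
from plant import r
print(r.finish_job())"
```

```text
the job is handed in; nothing more can be done
None
```

The blue roll stands in the dispenser cradle with the axle pin through both cheeks and its core; the head sits within about 1–2 mm of the cheek by the last picture, and I handed the job in at about 16 s, with no verdict returned.

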